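Close a packed lunch pail and hang it on the pick-up stand

TASK

Get the packed steel lunch pail ready for pick-up: swing its lid fully shut, press the lever of the wire clasp down until it snaps flat against the side of the pail, then swing the folded carrying bail up until it stands upright by itself over the pail, which stays standing on the table. Then lift the pail by its bail and hang it on the stand, with the bail lying across both prongs of the hook and the black grip sleeve between them, and let go. There is food inside, so keep the pail upright all the time, and leave the other things on the table where they are.

Things in the scene. Friction and masses are not known exactly. Their poses are not given: they have to be found in the camera images.
- pail: round steel lunch pail, loose, about 0.75 kg with the cup packed in it, 103 mm across; rim 105 mm, shut lid 118 mm above its underside. Origin: centre of its underside, z up. In its own frame the clasp is on the -x side, the lid hinge and the folded bail on the +x side, the bail's pivots on the +y and -y sides. A push of a few newtons slides or tips it
- lid (a joint): round steel lid, 112 mm across, hinged to the rim: 0 = fully shut, grows as it opens, stop at 1.95 rad. It starts open, leaning back past upright over the pail's +x side. The hinge is stiff (0.055 N m): it stays where it is left and has to be pushed all the way shut. Hinge line parallel to the pail's y axis through [0.060, 0, 0.106] in the pail's frame
- lid_edge (a point): point on the top face at the lid's free edge, 116 mm from the hinge line; it lies at [-0.056, 0, 0.1105] in the pail's frame when the lid is shut. Beyond it a 20 mm wide catch lug sticks out 8 mm
- clasp (a joint): lever of the over-centre wire clasp: 0 = open, sticking out 25 degrees above level; grows as it is pressed down; 2.007 rad = shut, pointing down along the wall. A spring holds it open up to 1.0 rad (about 2 N at its tip), then snaps it shut. Its wire loop drops over the lid's lug by itself if the lid is shut. Turns about a line parallel to the pail's y through [-0.062, 0, 0.078] in the pail's frame
- clasp_tip (a point): outer end of the clasp lever, a steel tongue 21 mm wide, 3 mm thick, 58 mm long; the point is 56 mm from the pivot line; open, it stands about 114 mm out from the pail's axis and 104 mm above the table. The wire loop, 30 mm wide, stands up between lever and lid, 44 mm further in, its top 137 mm above the table
- bail (a joint): steel wire carrying bail: 0 = folded level, sticking out behind the pail over the +x side, grows as it swings up, 1.57 = upright over the pail, stop at 2.1 rad. Its pivots are stiff (0.032 N m): it stays where it is left. It starts folded within 0.2 rad. It cannot swing up while the lid is open
- bail_pivot (a point): middle of the line through the bail's two pivots, at [0, 0, 0.088] in the pail's frame; the line is parallel to the pail's y axis
- bail_grip (a point): centre of the black plastic sleeve (13 mm thick, 38 mm long) round the middle of the bail's cross bar, 90 mm from the pivot line; its y axis lies along the bar. The bar is 6 mm wire, straight for 41 mm to each side of this point; the side arms are 61 mm to each side of the pail's middle. Upright, this point is 178 mm above the pail's underside
- hook_stand: pick-up stand, fixed to the table: dark steel base 170 x 200 x 12 mm, 16 mm square post 229 mm high at x = +0.062 of its own frame, and a two-pronged hook pointing to its -x. Origin: centre of the underside of the base, z up
- hook_seat (a point): where the centre of the bail's bar lies when hung, 218 mm above the table, midway between the prongs; axes as the stand's. The prongs are 8 mm round bars along the stand's x axis, 30 mm to each side (52 mm clear between them), axes 7 mm below this point; their upturned ends with black balls are 20 mm further to -x, tops 15 mm above this point. The post's face is 99 mm to +x
- ticket_block: small aluminium ticket-rail block, 32 x 92 x 30 mm, a bystander; origin under its centre
- label_roll: white roll of labels lying flat, 62 mm across, 28 mm high, a bystander; origin under its centre
- salt_shaker: salt shaker with a grey metal cap, 44 mm across, 90 mm tall, a bystander; origin under its centre
- sauce_brown: dark sauce bottle with a red cap, 66 mm across, 165 mm tall, a bystander; origin under its centre
- squeeze_bottle: clear squeeze bottle with a long nozzle, 50 mm across, 196 mm tall, a bystander; origin under its centre
- serving_spoon: steel serving spoon lying flat, 241 x 50 x 20 mm, a bystander; origin under its centre

How it is judged:
By the outcome, as a careful person would: the job done as asked, in the order asked, and still so for the second after the job is handed in, with the robot touching nothing.
It also fails if it takes over 72 s, if anything falls off the work surface, if the arm or the gripper's body presses on something with over 40 N, if the wrist force passes 120 N, or if a joint passes its speed limit or range.

ROBOT

A 6-joint arm with a two-finger parallel gripper is mounted at the origin on a cart in front of the work surface, level with it; the furniture and walls round the work are solid. World frame = base frame: x ahead of the robot, y to its left, z up, the work surface at z = 0. Lengths are in mm, angles in rad, forces in N, time in s.
With the tool pointing down it reaches from about 300 to 775 mm from the base axis. Payload 14.6 kg.
Tool frame: the origin (TCP) lies on the centre line of the jaws, within the pads' length; the fingertips stand manip.finger_overhang ahead of it and the grasp point (between the pads) lies 11 mm behind it (manip.finger_overhang is the distance from the TCP to the fingertips, in mm); y points along the fingers, x is the direction in which the jaws open and shut, and the axes are right-handed (so a half turn about y gives the same grasp; the last joint's range is limited). The gripper opens to 94 mm and grips with 3 to 60 N. Pads are 16 mm wide; open, the fingers measure 119 mm over their backs; the gripper's body (75 mm by 177 mm) begins 78 mm behind the grasp point.
Start: joints at [1.187, 0.3, 1.521, -0, 1.321, -0.067], TCP at [171.337, 522.621, 174.446] pointing down, gripper open.
Joint ranges: [-3.03, 3.03], [-0.79, 2.21], [0.23, 2.52], [-1.04, 4.18], [0, 3.07], [-2.55, 2.55]. Speed limits (rad/s): [2.22, 2.22, 2.57, 3.14, 3.14, 3.14].

INTERFACE

Orientations are given as [roll, pitch, yaw] about the fixed x, y, z axes, in that order (R = Rz(yaw) Ry(pitch) Rx(roll)).
In Python, from cell import monitor, viewer, ticket, manip gives the robot as it stands.
- The arm moves only by the shell command python3 -m jog 'ROWS' [FORCE]. ROWS is JSON, a list of rows, each an object of numbers: "grip": the finger opening in cm, from 0 to 9.4; "dx", "dy", "dz": the shift along the tool's x, y, z in cm; "spin": the turn about the tool's y in degrees. In form: [{"grip": .., "dx": .., "dy": .., "dz": .., "spin": ..}, ...]. A call has 1 to 20 rows; each row is the pose to reach, as a shift and turn from the pose commanded when the call began, along the tool's axes at that moment; what a row does not reach only later rows make up. A row lasts 1/8 s, in which the tool goes at most 62.5 mm and 10.7 degrees, less where a joint would pass 70% of its speed; a pose out of reach is approached as far as the arm can. A call with a gripper value outside its range is refused whole. The fingers move at their own pace and stop on an object; FORCE is the grip in N (left out, the last holds). Time passes only in rows, so rows that repeat a pose let the fingers close. It gives the time, the measured TCP pose, the force and the opening at its end, in the units of the state.
- monitor.read_state(): the state, without advancing time (a new reading comes with each control period).
- viewer.camera(name): name is "scene" or "top" or "wrist"; returns a dict with "color" (420x560x3 uint8, red, green, blue), "vertical_fov" (degrees; the focal length in pixels is half the picture's height over the tangent of half this angle, whatever the lens; pixels are square), "cx", "cy" (the principal point, pixels), "rvec" (rotation vector, rad) and "tvec" (3), from world to camera coordinates, as OpenCV has them. Camera axes: x right, y down, z forward; pixel columns grow to the right and rows downward; lengths in mm; the calibration is good to about 2 mm. A picture is of the moment at which its call begins. There is no depth.
- ticket.sign_off(): hands the job in, once; it reports no verdict.
The state is a dict: "clock": time; "joints": joint angles; "qd": joint speeds; "effort": joint torques, N m; "eef_pos": TCP position; "eef_rot": TCP orientation; "wrist_force": force on the tool from outside, world axes, zero at the start; "moment": the same for the moment, N m; "finger_gap": finger opening in mm.
Only numpy, scipy, OpenCV 4.12 (cv2) and the standard library are available. Lean on these libraries where they do the work, as an engineer would, in place of code of your own. Each camera call takes 0.05 s, during which the arm holds its last target. There are 200 camera calls.

## Working session

There is one attempt and no reset: what is moved stays moved. The work goes in short steps, Python scripts to look and compute and a shell command to move; the robot and the scene stay as the last step left them, time stands still between calls to the robot, and variables do not carry over. Pictures are saved under pics/ and viewed, about 8 in all and at most 12, crops included, and the job is handed in when it is done.

```bash
mkdir -p pics; ls; cat > h.py <<'E'
import numpy as np, cv2
from scipy.spatial.transform import Rotation as Ro
from cell import monitor, viewer, ticket, manip
def cam(n,f=None):
    c=viewer.camera(n)
    if f: cv2.imwrite('pics/'+f,c['color'][:,:,::-1])
    return c
def K(c):
    h=c['color'].shape[0]; f=h/2/np.tan(np.radians(c['vertical_fov'])/2)
    return np.array([[f,0,c['cx']],[0,f,c['cy']],[0,0,1.]])
def proj(c,P):
    return cv2.projectPoints(np.float64(P).reshape(-1,1,3),np.float64(c['rvec']),np.float64(c['tvec']),K(c),None)[0].reshape(-1,2)
def ray(c,uv):
    R=cv2.Rodrigues(np.float64(c['rvec']))[0]; t=np.float64(c['tvec']).ravel()
    return -R.T@t, R.T@np.linalg.inv(K(c))@np.array([uv[0],uv[1],1.])
def atz(c,uv,z):
    o,d=ray(c,uv); return o+d*(z-o[2])/d[2]
def tri(obs):
    A=np.zeros((3,3));b=np.zeros(3)
    for c,uv in obs:
        o,d=ray(c,uv);d/=np.linalg.norm(d);M=np.eye(3)-np.outer(d,d);A+=M;b+=M@o
    return np.linalg.solve(A,b)
def toolR(s=None):
    s=s or monitor.read_state(); return Ro.from_euler('xyz',s['eef_rot']).as_matrix()
E
python3 - <<'E'
from h import *
s=monitor.read_state();print(s);print(manip.finger_overhang, [a for a in dir(manip) if a[0]!='_'])
print(toolR(s).round(3))
import pickle
cs={n:cam(n,n+'0.png') for n in('scene','top')}
pickle.dump(cs,open('c0.pkl','wb'))
for n,c in cs.items(): print(n,c['vertical_fov'],c['cx'],c['cy'],ray(c,(280,210)), c.keys())
E
```

```text
pics
{'clock': 0.0, 'joints': array([ 1.18737364e+00,  3.00477084e-01,  1.52158633e+00,  6.65436833e-07,
        1.32071352e+00, -6.66226505e-02]), 'qd': array([-7.52803170e-04, -5.88799274e-05, -1.16260244e-04,  9.85945253e-04,
        1.15295635e-03,  1.86657667e-03]), 'effort': array([ 1.60855368e-03, -5.31804156e+01, -3.52741027e+01,  7.08844280e-02,
        2.42916163e-02, -1.35237083e-04]), 'eef_pos': array([171.23989849, 522.34152886, 173.88085692]), 'eef_rot': array([-1.57071684e+00,  1.18160273e-03,  1.25399617e+00]), 'wrist_force': array([-0.1609588 , -0.92349364, -0.69364635]), 'moment': array([ 0.00768628,  0.03992574, -0.02624514]), 'finger_gap': 94.10147659559803}
8.0 ['Unreachable', 'finger_overhang']
[[ 0.312 -0.    -0.95 ]
 [ 0.95  -0.001  0.312]
 [-0.001 -1.     0.   ]]
scene 56.00723600799317 281.919936326122 203.78406803525124 (array([  -8.85162669, -754.8365544 ,  887.50768729]), array([ 0.48016899,  0.60777152, -0.63271078])) dict_keys(['color', 'vertical_fov', 'cx', 'cy', 'rvec', 'tvec'])
top 48.375454243755975 272.19983952427265 208.02939552609791 (array([ 344.02331891,  -51.78977464, 1289.53034487]), array([ 0.1736291 ,  0.00144163, -0.98496038])) dict_keys(['color', 'vertical_fov', 'cx', 'cy', 'rvec', 'tvec'])
```

View pics/scene0.png

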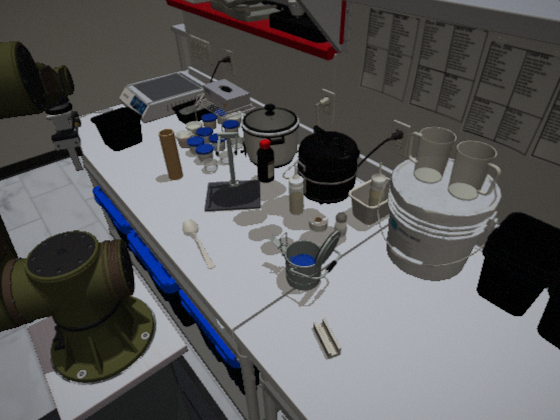

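View pics/top0.png

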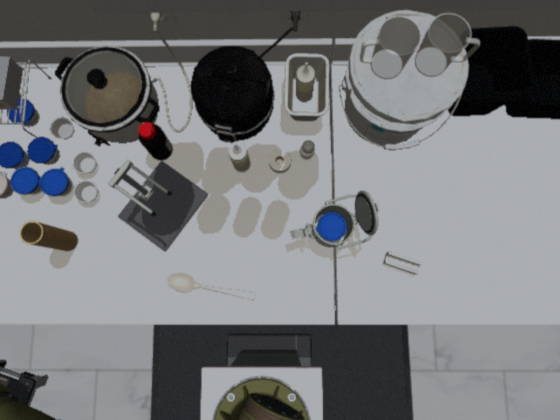

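```bash
python3 - <<'E'
from h import *
import pickle
cs=pickle.load(open('c0.pkl','rb'))
t=cs['top']['color'][:,:,::-1];s=cs['scene']['color'][:,:,::-1]
def z(im,x,y,w,h,k): return cv2.resize(im[y:y+h,x:x+w],None,fx=k,fy=k,interpolation=cv2.INTER_CUBIC)
a=z(t,280,175,110,100,4)[:300*2] # 440x400
b=z(t,100,145,110,110,3)
c=z(s,255,215,100,80,4) # 400x320
d=z(s,195,125,75,90,4)[:, :]
o=np.zeros((600,800,3),np.uint8)
a=z(t,280,180,100,75,4);o[:300,:400]=a
o[:300,400:]=z(t,105,145,100,75,4)[:,:400]
o[300:,:400]=z(s,260,220,100,75,4)
o[300:,400:]=z(s,190,130,100,75,4)[:300]
o=cv2.convertScaleAbs(o,alpha=1.4,beta=10)
cv2.imwrite('pics/z0.png',o)
E
```

```text
(no output)
```

View pics/z0.png

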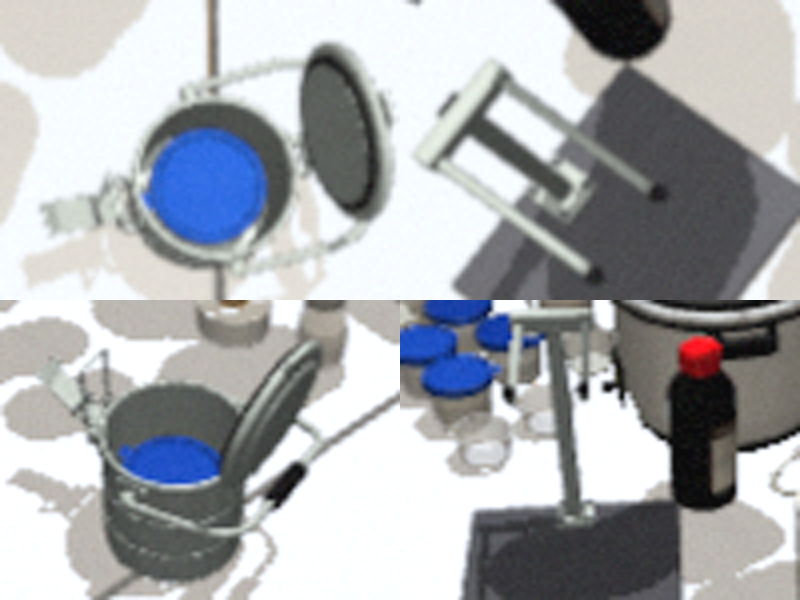

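```bash
cat > fit0.py <<'E'
from h import *
import pickle
from scipy.optimize import least_squares
cs=pickle.load(open('c0.pkl','rb')); T,S=cs['top'],cs['scene']
zt=lambda x,y:(280+x/4,180+y/4); zs=lambda x,y:(260+x/4,220+(y-300)/4)
zt2=lambda x,y:(105+(x-400)/4,145+y/4); zs2=lambda x,y:(190+(x-400)/4,130+(y-300)/4)
def W(p,q): c,s=np.cos(p[2]),np.sin(p[2]); return np.array([p[0]+c*q[0]-s*q[1],p[1]+s*q[0]+c*q[1],q[2]])
def pail(p):
    b=p[3]; g=[90*np.cos(b),0,88+90*np.sin(b)]
    t=[-112,0,103]
    L=[(T,[0,0,105],zt(214,183)),(T,t,zt(44,216)),(T,[0,58,88],zt(238,266)),(T,[0,-58,88],zt(192,92)),
       (S,[0,0,105],zs(174,432)),(S,t,zs(57,366)),(S,g,zs(288,485)),(T,[60,0,106],zt(303,160))]
    return np.concatenate([proj(c,W(p,q))[0]-uv for c,q,uv in L])
o=atz(T,zt(214,183),105)
best=min((least_squares(pail,[o[0],o[1],y,0.1],x_scale=[1,1,.01,.01],loss='soft_l1') for y in(-1.6,-1.2,-2,1.5)),key=lambda r:r.cost)
print('pail',best.x,best.fun.reshape(-1,2).round(1).tolist())
def st(p):
    d=-20+0  # hook_seat x in stand = 62-8-99=-45
    L=[(T,[-65,30,228],zt2(657,192)),(T,[-65,-30,228],zt2(596,274)),(S,[-65,30,228],zs2(585,390)),(S,[-65,-30,228],zs2(510,395)),
       ]
    cor=[(162,161.5),(207,195),(165,250),(119,212)]
    R=[proj(c,W(p,q))[0]-uv for c,q,uv in L]
    C=proj(T,[W(p,q) for q in([85,100,12],[85,-100,12],[-85,-100,12],[-85,100,12])])
    for uv in cor: R.append(.5*min((C-uv),key=np.linalg.norm))
    return np.concatenate(R)
o=atz(T,(163,206),12)
rs=[least_squares(st,[o[0],o[1],y],x_scale=[1,1,.01],loss='soft_l1') for y in np.arange(0,6.3,.7)]
r=min(rs,key=lambda r:r.cost);print('stand',r.x,r.cost,r.fun.reshape(-1,2).round(1).tolist())
print('seat',W(r.x,[-45,0,218]))
for n,uv,z in [('sauce',(150,135),165),('squeeze',(238,150),196),('salt',(307,148),90),('roll',(281,160),28),('ticket',(401,263),20),('spoon',(182,283),10)]: print(n,atz(T,uv,z).round())
E
python3 fit0.py
```

```text
pail [ 5.14586026e+02 -1.88387657e+02 -1.37821523e+00  2.34557908e-01] [[0.8, -1.2], [0.2, -0.9], [-10.8, -42.6], [10.4, 44.4], [-0.6, -0.3], [-2.2, -0.4], [-2.6, 0.2], [1.6, -0.1]]
stand [511.48598447 170.13139754   4.10159441] 75.6595981024627 [[0.7, -0.3], [0.3, 0.0], [-0.7, -1.1], [-0.5, -1.3], [17.6, 11.7], [-4.9, -5.1], [-5.5, -3.4], [17.5, 15.6]]
seat [537.294319   206.99506351 218.        ]
sauce [736. 278. 165.]
squeeze [686.  51. 196.]
salt [ 723. -123.   90.]
roll [708. -53.  28.]
ticket [ 422. -375.   20.]
spoon [370. 217.  10.]
```

```bash
sed -i 's/\[0,58,88\],zt(238,266)/[0,-58,88],zt(238,266)/; s/\[0,-58,88\],zt(192,92)/[0,58,88],zt(192,92)/; s/-65,30,228\],zt2(657,192)/-65,-30,228],zt2(657,192)/; s/-65,-30,228\],zt2(596,274)/-65,30,228],zt2(596,274)/; s/-65,30,228\],zs2(585/-65,-30,228],zs2(585/; s/-65,-30,228\],zs2(510/-65,30,228],zs2(510/' fit0.py; python3 fit0.py
```

```text
pail [ 5.16009497e+02 -1.88319979e+02 -1.34990034e+00  2.04304857e-01] [[0.7, -1.8], [0.5, -0.2], [-0.5, 0.2], [0.1, 0.5], [-0.3, -0.5], [-2.6, -0.1], [-1.6, 0.1], [1.4, -1.3]]
stand [587.66605148 275.25766431   7.21067412] 4.513668482230786 [[1.0, -0.0], [0.0, -0.2], [-0.7, -1.0], [-0.5, -1.4], [0.3, -1.4], [1.2, -0.7], [-0.2, 0.5], [-0.8, 1.2]]
seat [560.67302144 239.25243789 218.        ]
sauce [736. 278. 165.]
squeeze [686.  51. 196.]
salt [ 723. -123.   90.]
roll [708. -53.  28.]
ticket [ 422. -375.   20.]
spoon [370. 217.  10.]
```

```bash
cat >> h.py <<'E'
PX,PY,PW=516.,-188.,-1.35
def pf(q,p=None):
    x,y,w=p or (PX,PY,PW); c,s=np.cos(w),np.sin(w); return np.array([x+c*q[0]-s*q[1],y+s*q[0]+c*q[1],q[2]])
def go(*T):
    """print cm shift/spin deg from measured pose to each (pos,psi)"""
    s=monitor.read_state();R=toolR(s);psi=np.arctan2(R[1,0],R[0,0])
    print('pos',s['eef_pos'].round(1),'psi',round(psi,3),'F',s['wrist_force'].round(1),'gap',round(s['finger_gap'],1),'t',round(s['clock'],2),'j6',s['joints'][5].round(2))
    for p,a in T:
        d=R.T@(np.asarray(p)-s['eef_pos'])/10
        print('dx %.1f dy %.1f dz %.1f spin %.0f'%(*d,-np.degrees((a-psi+np.pi)%(2*np.pi)-np.pi)))
E
python3 -c "
from h import *
go((pf([125,0,300]),1.79),(pf([125,0,210]),1.79))"
```

```text
pos [171.3 522.4 174. ] psi 1.254 F [0.5 0.3 0.6] gap 94.0 t 0.1 j6 -0.07
dx -67.5 dy -12.5 dz -61.3 spin -31
dx -67.5 dy -3.5 dz -61.3 spin -31
```

```bash
python3 -m jog '[{"grip":0,"dx":0,"dy":-6,"dz":0,"spin":0},{"grip":0,"dx":0,"dy":-12.5,"dz":0,"spin":0},{"grip":0,"dx":-67.5,"dy":-12.5,"dz":-61.3,"spin":-31},{"grip":0,"dx":-67.5,"dy":-12.5,"dz":-61.3,"spin":-31},{"grip":0,"dx":-67.5,"dy":-12.5,"dz":-61.3,"spin":-31},{"grip":0,"dx":-67.5,"dy":-12.5,"dz":-61.3,"spin":-31},{"grip":0,"dx":-67.5,"dy":-12.5,"dz":-61.3,"spin":-31},{"grip":0,"dx":-67.5,"dy":-12.5,"dz":-61.3,"spin":-31},{"grip":0,"dx":-67.5,"dy":-12.5,"dz":-61.3,"spin":-31},{"grip":0,"dx":-67.5,"dy":-12.5,"dz":-61.3,"spin":-31},{"grip":0,"dx":-67.5,"dy":-12.5,"dz":-61.3,"spin":-31},{"grip":0,"dx":-67.5,"dy":-12.5,"dz":-61.3,"spin":-31},{"grip":0,"dx":-67.5,"dy":-12.5,"dz":-61.3,"spin":-31},{"grip":0,"dx":-67.5,"dy":-12.5,"dz":-61.3,"spin":-31},{"grip":0,"dx":-67.5,"dy":-12.5,"dz":-61.3,"spin":-31},{"grip":0,"dx":-67.5,"dy":-12.5,"dz":-61.3,"spin":-31},{"grip":0,"dx":-67.5,"dy":-12.5,"dz":-61.3,"spin":-31},{"grip":0,"dx":-67.5,"dy":-12.5,"dz":-61.3,"spin":-31},{"grip":0,"dx":-67.5,"dy":-12.5,"dz":-61.3,"spin":-31},{"grip":0,"dx":-67.5,"dy":-12.5,"dz":-61.3,"spin":-31}]'
python3 - <<'E'
from h import *
go((pf([125,0,210]),1.79))
c=cam('wrist'); im=c['color'][:,:,::-1].copy()
for q in ([0,0,105],[60,0,106],[-114,0,104],[0,58,88],[0,-58,88],[51,0,105],[0,51,105],[-51,0,105],[0,-51,105]):
    u=proj(c,pf(q))[0]; 
    if abs(u).max()<2000: cv2.circle(im,tuple(int(v) for v in u),3,(0,0,255),1)
print(ray(c,(280,210)))
s=cam('scene')['color'][:,:,::-1]
o=np.zeros((420,800,3),np.uint8); o[:,:560]=im; o[:300,560:]=cv2.resize(s[190:310,250:346],(240,300))
cv2.imwrite('pics/w1.png',o)
E
```

```text
clock: 2.6
eef_pos: [543.5, -308.8, 300.1]
eef_rot: [-1.571, 0.001, 1.796]
wrist_force: [0.1, -0.8, 1.3]
finger_gap: 0.2
pos [ 543.5 -308.8  300.1] psi 1.796 F [ 0.1 -0.8  1.3] gap 0.2 t 2.6 j6 -2.37
dx -0.1 dy 9.0 dz 0.0 spin 0
(array([ 476.39375528, -324.25439332,  511.41621884]), array([ 0.20921615,  0.03342835, -0.97785832]))
```

View pics/w1.png

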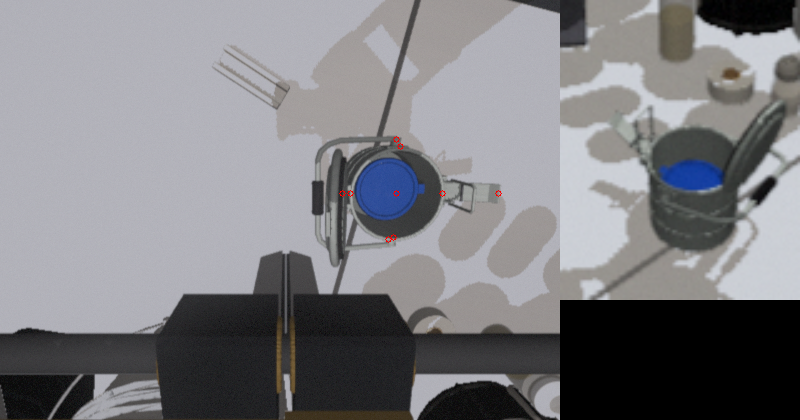

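```bash
python3 -m jog '[{"grip":0,"dy":5},{"grip":0,"dy":10.3},{"grip":0,"dx":1,"dy":10.3},{"grip":0,"dx":2.2,"dy":10.3},{"grip":0,"dx":3.3,"dy":10.3},{"grip":0,"dx":4.1,"dy":10.2},{"grip":0,"dx":4.8,"dy":10.1},{"grip":0,"dx":5.6,"dy":10.1},{"grip":0,"dx":6.3,"dy":10.1},{"grip":0,"dx":7.0,"dy":10.3},{"grip":0,"dx":7.7,"dy":10.5},{"grip":0,"dx":9.1,"dy":11},{"grip":0,"dx":10,"dy":11.6},{"grip":0,"dx":10.9,"dy":12.3},{"grip":0,"dx":11.7,"dy":13.1},{"grip":0,"dx":12.4,"dy":14},{"grip":0,"dx":13.1,"dy":15.3},{"grip":0,"dx":13.4,"dy":16.3},{"grip":0,"dx":13.6,"dy":17},{"grip":0,"dx":13.6,"dy":17.2}]'
python3 -c "
from h import *
go((pf([-12,0,118]),1.79)); cam('wrist','w2.png');s=cam('scene')['color'][:,:,::-1]
cv2.imwrite('pics/s2.png',cv2.resize(s[190:310,240:360],(600,600),interpolation=cv2.INTER_CUBIC))"
```

```text
pos [ 543.5 -308.9  300.2] psi 1.796 F [-0.6  0.5 -0.7] gap 0.4 t 2.7 j6 -2.37
dx 13.6 dy 18.2 dz -0.0 spin 0validation failed for argument at $[0]...
```

View pics/s2.png

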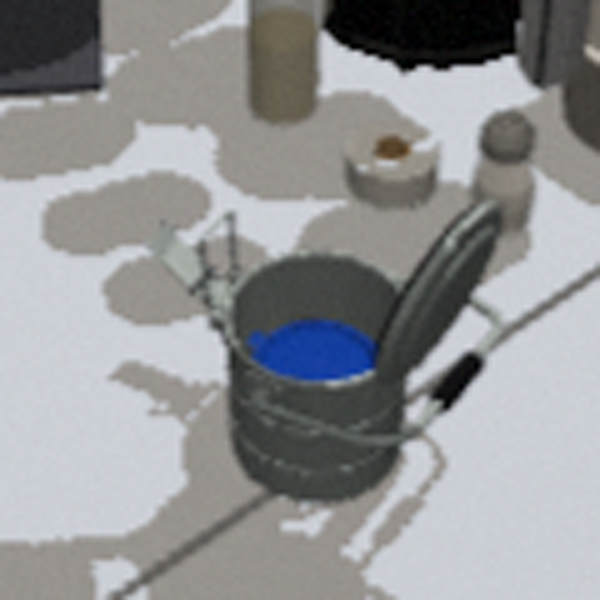

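The move was refused because every row needs all five keys, and nothing has moved. I'll resend it complete.

```bash
python3 -m jog '[{"grip":0,"dx":0,"dy":5,"dz":0,"spin":0},{"grip":0,"dx":0,"dy":10.3,"dz":0,"spin":0},{"grip":0,"dx":1,"dy":10.3,"dz":0,"spin":0},{"grip":0,"dx":2.2,"dy":10.3,"dz":0,"spin":0},{"grip":0,"dx":3.3,"dy":10.3,"dz":0,"spin":0},{"grip":0,"dx":4.1,"dy":10.2,"dz":0,"spin":0},{"grip":0,"dx":4.8,"dy":10.1,"dz":0,"spin":0},{"grip":0,"dx":5.6,"dy":10.1,"dz":0,"spin":0},{"grip":0,"dx":6.3,"dy":10.1,"dz":0,"spin":0},{"grip":0,"dx":7.0,"dy":10.3,"dz":0,"spin":0},{"grip":0,"dx":7.7,"dy":10.5,"dz":0,"spin":0},{"grip":0,"dx":9.1,"dy":11,"dz":0,"spin":0},{"grip":0,"dx":10,"dy":11.6,"dz":0,"spin":0},{"grip":0,"dx":10.9,"dy":12.3,"dz":0,"spin":0},{"grip":0,"dx":11.7,"dy":13.1,"dz":0,"spin":0},{"grip":0,"dx":12.4,"dy":14,"dz":0,"spin":0},{"grip":0,"dx":13.1,"dy":15.3,"dz":0,"spin":0},{"grip":0,"dx":13.4,"dy":16.3,"dz":0,"spin":0},{"grip":0,"dx":13.6,"dy":17,"dz":0,"spin":0},{"grip":0,"dx":13.6,"dy":17.2,"dz":0,"spin":0}]'
python3 -c "
from h import *
go((pf([-12,0,118]),1.79)); cam('wrist','w2.png');s=cam('scene')['color'][:,:,::-1]
cv2.imwrite('pics/s3.png',cv2.resize(s[190:310,240:360],(600,600),interpolation=cv2.INTER_CUBIC))"
```

```text
clock: 5.3
eef_pos: [513.2, -177.1, 127.0]
eef_rot: [-1.57, -0.0, 1.795]
wrist_force: [-0.7, -0.8, 0.7]
finger_gap: 0.5
pos [ 513.2 -177.1  127. ] psi 1.795 F [-0.7 -0.8  0.7] gap 0.5 t 5.3 j6 -2.19
dx 0.1 dy 0.9 dz -0.0 spin 0
```

View pics/s3.png

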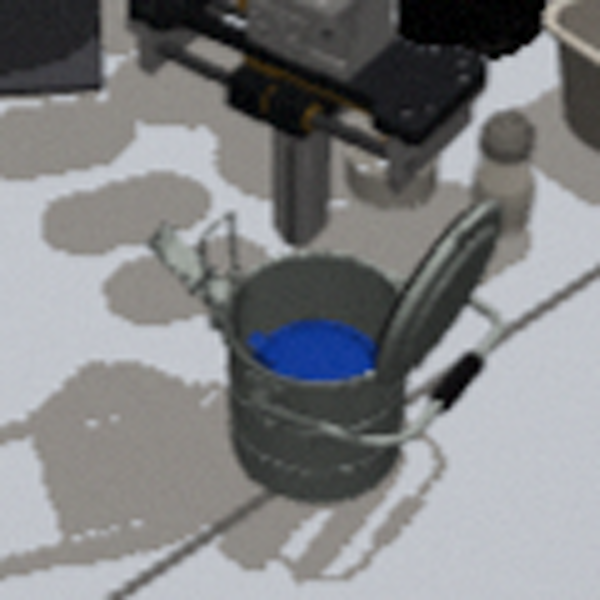

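```bash
python3 - <<'E'
from h import *
s=monitor.read_state();e=s['eef_pos'];R=toolR(s)
S,T,Wc=[cam(n) for n in('scene','top','wrist')]
tip=e-[0,0,8]
for n,c in zip('STW',(S,T,Wc)):
    print(n,proj(c,[tip,e,e+[0,0,80],pf([0,0,105])]).round(1).tolist())
print('seen tip ray S at z=119:',atz(S,(300,238),119), e)
im=np.zeros((420,800,3),np.uint8)
im[:,:420]=Wc['color'][:,80:500,::-1]
im[:380,420:]=cv2.resize(T['color'][175:270,285:380,::-1],(380,380),interpolation=cv2.INTER_CUBIC)
cv2.imwrite('pics/d.png',im)
E
```

```text
S [[299.9, 247.0], [299.9, 244.9], [300.2, 222.9], [303.1, 252.4]]
T [[330.5, 224.2], [330.9, 223.7], [334.4, 218.8], [334.1, 224.0]]
W [[285.5, 243.5], [285.5, 247.5], [285.8, 311.0], [268.8, 237.3]]
seen tip ray S at z=119: [ 537.82840385 -150.22750763  119.        ] [ 513.3637431  -177.30883894  127.41657875]
```

View pics/d.png

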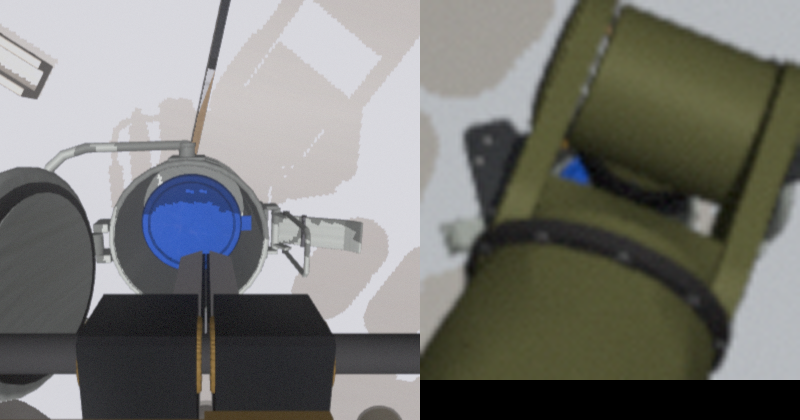

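```bash
python3 - <<'E'
from h import *
s=monitor.read_state();e=s['eef_pos'];R=toolR(s)
S,Wc=[cam(n) for n in('scene','wrist')]
p=tri([(S,(300,238.6)),(Wc,(287,254))]); print(p,R.T@(p-e), proj(S,p),proj(Wc,p))
for h in (0,10,20,30): print(h,proj(Wc,[e+R@[x,-h,z] for x in(-12.5,12.5) for z in(-8,8)]).round(0).tolist(),proj(S,[e+R@[x,-h,z] for x in(-12.5,12.5) for z in(-8,8)]).round(0).tolist())
im=np.zeros((600,800,3),np.uint8)
im[:300,:400]=cv2.resize(Wc['color'][230:330,220:353,::-1],(400,300),interpolation=cv2.INTER_CUBIC)
im[300:,:400]=cv2.resize(S['color'][200:300,240:373,::-1],(400,300),interpolation=cv2.INTER_CUBIC)
im[:,400:]=cv2.resize(Wc['color'][100:400,80:280,::-1],(400,600))
cv2.imwrite('pics/d2.png',im)
E
python3 -m jog '[{"grip":0,"dx":0,"dy":0,"dz":0,"spin":0}]'
```

```text
[ 510.19884036 -178.35958476  153.10982254] [ -0.25245763 -25.34005476   3.42236265] [[299.38507298 238.8134595 ]] [[284.90624841 256.56366656]]
0 [[265.0, 261.0], [264.0, 235.0], [306.0, 261.0], [306.0, 235.0]] [[305.0, 245.0], [302.0, 248.0], [298.0, 241.0], [295.0, 245.0]]
10 [[264.0, 266.0], [263.0, 240.0], [307.0, 266.0], [307.0, 240.0]] [[305.0, 242.0], [302.0, 246.0], [298.0, 239.0], [295.0, 242.0]]
20 [[263.0, 273.0], [262.0, 245.0], [308.0, 273.0], [308.0, 245.0]] [[306.0, 240.0], [302.0, 243.0], [298.0, 236.0], [295.0, 239.0]]
30 [[262.0, 280.0], [261.0, 251.0], [309.0, 280.0], [310.0, 251.0]] [[306.0, 237.0], [302.0, 240.0], [298.0, 233.0], [295.0, 237.0]]
clock: 5.78
eef_pos: [513.4, -177.2, 127.6]
eef_rot: [-1.571, 0.0, 1.795]
wrist_force: [0.0, -0.3, -0.4]
finger_gap: 0.3
```

View pics/d2.png

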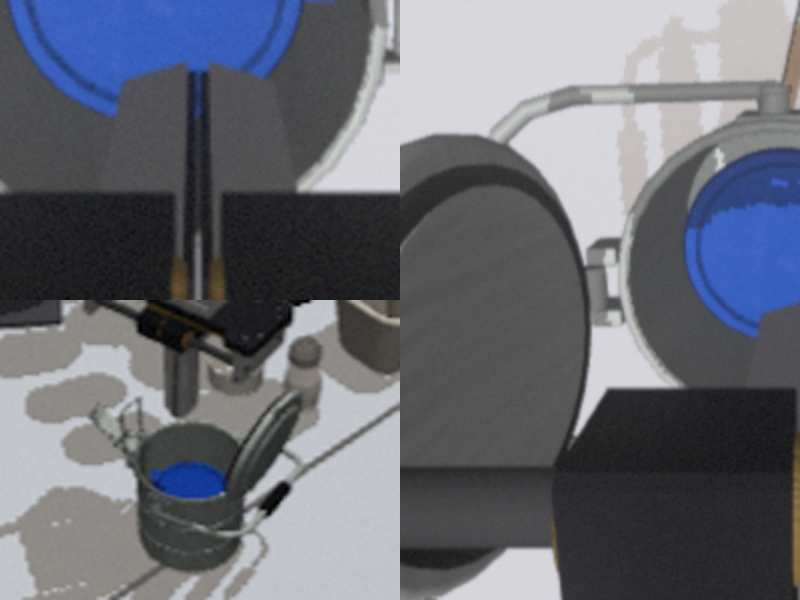

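```bash
python3 -m jog '[{"grip":0,"dx":0,"dy":-6,"dz":0,"spin":0},{"grip":0,"dx":0,"dy":-10.8,"dz":0,"spin":0},{"grip":0,"dx":-6,"dy":-10.8,"dz":0,"spin":0},{"grip":0,"dx":-12,"dy":-10.8,"dz":0,"spin":0},{"grip":0,"dx":-13.6,"dy":-10.8,"dz":0,"spin":0},{"grip":0,"dx":-13.6,"dy":-6,"dz":0,"spin":0},{"grip":0,"dx":-13.6,"dy":-3.6,"dz":0,"spin":0},{"grip":0,"dx":-12.6,"dy":-3.6,"dz":0,"spin":0},{"grip":0,"dx":-11.4,"dy":-3.6,"dz":0,"spin":0},{"grip":0,"dx":-10.3,"dy":-3.6,"dz":0,"spin":0},{"grip":0,"dx":-9.5,"dy":-3.7,"dz":0,"spin":0},{"grip":0,"dx":-8.8,"dy":-3.8,"dz":0,"spin":0}]'
python3 - <<'E'
from h import *
go((pf([-12,0,118-25]),1.79))
S,Wc=[cam(n) for n in('scene','wrist')]
im=np.zeros((420,800,3),np.uint8)
im[:,:500]=Wc['color'][:,30:530,::-1]
im[:360,500:]=cv2.resize(S['color'][190:310,250:350,::-1],(300,360),interpolation=cv2.INTER_CUBIC)
cv2.imwrite('pics/e.png',im); print(manip.finger_overhang)
E
```

```text
clock: 7.28
eef_pos: [532.9, -262.4, 166.1]
eef_rot: [-1.571, 0.001, 1.795]
wrist_force: [0.4, -0.3, 0.5]
finger_gap: 0.6
pos [ 532.9 -262.4  166.1] psi 1.795 F [ 0.4 -0.3  0.5] gap 0.6 t 7.28 j6 -2.31
dx 8.8 dy 7.3 dz -0.0 spin 0
8.0
```

View pics/e.png

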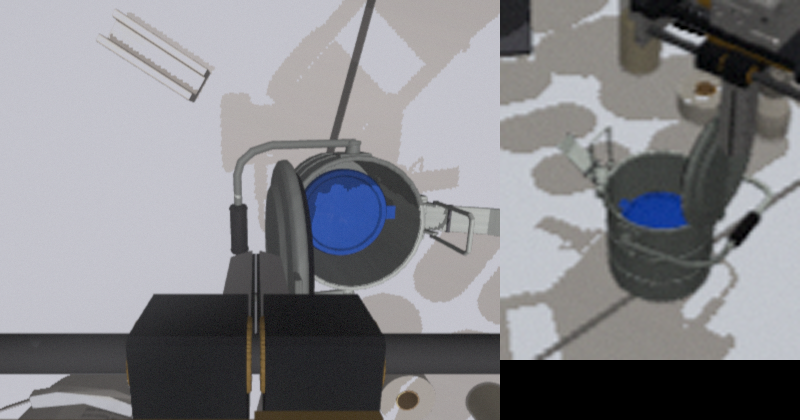

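```bash
python3 -m jog '[{"grip":0,"dx":0.8,"dy":0,"dz":0,"spin":0},{"grip":0,"dx":1.5,"dy":0,"dz":0,"spin":0},{"grip":0,"dx":2.2,"dy":0.2,"dz":0,"spin":0},{"grip":0,"dx":2.9,"dy":0.4,"dz":0,"spin":0},{"grip":0,"dx":3.6,"dy":0.6,"dz":0,"spin":0},{"grip":0,"dx":4.3,"dy":0.9,"dz":0,"spin":0},{"grip":0,"dx":5.2,"dy":1.5,"dz":0,"spin":0},{"grip":0,"dx":6.1,"dy":2.2,"dz":0,"spin":0},{"grip":0,"dx":6.9,"dy":3.0,"dz":0,"spin":0},{"grip":0,"dx":7.6,"dy":3.9,"dz":0,"spin":0},{"grip":0,"dx":8.3,"dy":5.2,"dz":0,"spin":0},{"grip":0,"dx":8.6,"dy":6.2,"dz":0,"spin":0},{"grip":0,"dx":8.8,"dy":6.7,"dz":0,"spin":0},{"grip":0,"dx":8.8,"dy":6.9,"dz":0,"spin":0}]'
for i in 1 2; do python3 -m jog '[{"grip":0,"dx":0,"dy":0.15,"dz":0,"spin":0},{"grip":0,"dx":0,"dy":0.25,"dz":0,"spin":0}]'; done
```

```text
clock: 9.12
eef_pos: [513.3, -177.2, 96.2]
eef_rot: [-1.571, -0.0, 1.795]
wrist_force: [-0.7, -0.7, 0.5]
finger_gap: 0.6
clock: 9.38
eef_pos: [513.4, -177.3, 94.1]
eef_rot: [-1.571, 0.0, 1.795]
wrist_force: [-0.2, -0.8, 0.5]
finger_gap: 0.5
clock: 9.62
eef_pos: [513.3, -177.2, 91.4]
eef_rot: [-1.571, 0.0, 1.795]
wrist_force: [-0.1, -0.4, 0.1]
finger_gap: 0.8
```

```bash
for i in 1 2 3; do python3 -m jog '[{"grip":0,"dx":0,"dy":0.15,"dz":0,"spin":0},{"grip":0,"dx":0,"dy":0.3,"dz":0,"spin":0}]' | egrep 'pos|force'; done
python3 - <<'E'
from h import *
S,Wc=[cam(n) for n in('scene','wrist')]
im=np.zeros((420,800,3),np.uint8)
im[:,:500]=Wc['color'][:,30:530,::-1]
im[:360,500:]=cv2.resize(S['color'][190:310,250:350,::-1],(300,360),interpolation=cv2.INTER_CUBIC)
cv2.imwrite('pics/f.png',im)
E
```

```text
eef_pos: [513.3, -177.2, 88.3]
wrist_force: [0.7, 0.5, -0.1]
eef_pos: [513.6, -177.2, 86.4]
wrist_force: [-6.7, 3.9, 19.0]
eef_pos: [514.2, -177.4, 85.9]
wrist_force: [-15.4, 7.9, 44.5]
```

```bash
python3 -m jog '[{"grip":0,"dx":0,"dy":-2,"dz":0,"spin":0},{"grip":0,"dx":0,"dy":-6,"dz":0,"spin":0},{"grip":0,"dx":-3,"dy":-11,"dz":0,"spin":0},{"grip":0,"dx":-3,"dy":-11,"dz":0,"spin":0}]'
python3 - <<'E'
from h import *
import pickle
S,Wc=[cam(n) for n in('scene','wrist')]
pickle.dump((S,Wc),open('c1.pkl','wb'))
W=Wc['color'][:,:,::-1].copy()
for q in ([0,0,118],[-56,0,110.5],[-112,0,103],[60,0,106],[0,58,88],[0,-58,88]):
    cv2.circle(W,tuple(int(v) for v in proj(Wc,pf(q))[0]),2,(0,0,255),-1)
im=np.zeros((420,800,3),np.uint8)
im[:,:500]=W[:,30:530]
im[:360,500:]=cv2.resize(S['color'][190:310,250:350,::-1],(300,360),interpolation=cv2.INTER_CUBIC)
cv2.imwrite('pics/g.png',im)
E
```

```text
clock: 10.98
eef_pos: [521.4, -208.3, 196.0]
eef_rot: [-1.576, 0.004, 1.794]
wrist_force: [0.6, 0.7, -0.3]
finger_gap: 0.1
```

View pics/g.png

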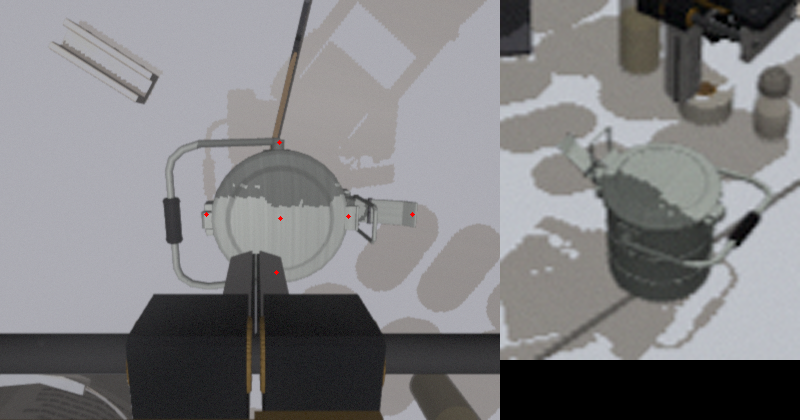

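```bash
python3 -c "
from h import *
go((pf([-108,0,196]),1.79),(pf([-108,0,92]),1.79),(pf([-108,0,22]),1.79))"
```

```text
pos [ 519.8 -206.4  192. ] psi 1.795 F [-1.  -0.4 -1. ] gap 0.4 t 11.07 j6 -2.24
dx 12.7 dy -0.4 dz -0.1 spin 0
dx 12.7 dy 10.0 dz -0.1 spin 0
dx 12.7 dy 17.0 dz -0.1 spin 0
```

```bash
python3 -m jog '[{"grip":0,"dx":6,"dy":0,"dz":0,"spin":0},{"grip":0,"dx":12,"dy":0,"dz":0,"spin":0},{"grip":0,"dx":12.7,"dy":0,"dz":0,"spin":0},{"grip":0,"dx":12.7,"dy":6,"dz":0,"spin":0},{"grip":0,"dx":12.7,"dy":9,"dz":0,"spin":0},{"grip":0,"dx":12.7,"dy":10,"dz":0,"spin":0},{"grip":0,"dx":12.7,"dy":10.8,"dz":0,"spin":0},{"grip":0,"dx":12.7,"dy":11.6,"dz":0,"spin":0},{"grip":0,"dx":12.7,"dy":12.4,"dz":0,"spin":0}]'
for i in 1 2 ; do python3 -m jog '[{"grip":0,"dx":0,"dy":0.8,"dz":0,"spin":0},{"grip":0,"dx":0,"dy":1.5,"dz":0,"spin":0}]'| egrep 'pos|force'; done
python3 -m jog '[{"grip":0,"dx":0,"dy":0.8,"dz":0,"spin":0},{"grip":0,"dx":0,"dy":1.5,"dz":0,"spin":0}]'| egrep 'pos|force'
```

```text
clock: 12.2
eef_pos: [492.2, -82.8, 68.7]
eef_rot: [-1.572, 0.001, 1.795]
wrist_force: [-0.8, -0.6, 1.8]
finger_gap: 0.4
eef_pos: [491.8, -82.6, 53.1]
wrist_force: [0.1, -0.1, 1.5]
eef_pos: [491.7, -82.6, 37.9]
wrist_force: [-0.0, -0.4, 1.0]
eef_pos: [491.6, -82.6, 22.8]
wrist_force: [-0.0, 0.4, -0.2]
```

```bash
python3 - <<'E'
from h import *
import pickle
S,Wc=pickle.load(open('c1.pkl','rb'))
p=tri([(S,(331.7,266.7)),(Wc,(203,221))]);o=np.array([PX,PY,0])
c,s=np.cos(PW),np.sin(PW);l=np.array([[c,s,0],[-s,c,0],[0,0,1]])@(p-o)
print(p,l,np.hypot(l[0],l[2]-88),np.arctan2(l[2]-88,l[0]))
# wrist ray intersect bail circle y=0 plane
for z in (88,95,100,105,110): 
    q=atz(Wc,(203,221),z)-o; q=[c*q[0]+s*q[1],-s*q[0]+c*q[1]]; print(z,q,np.hypot(q[0],z-88))
go((pf([92,0,175]),1.79))
E
```

```text
[ 541.92229614 -273.66053652  100.08283348] [ 89.25814253   6.53275952 100.08283348] 90.07225362021155 0.13455163351469346
88 [np.float64(92.35933239836521), np.float64(9.933175687143738)] 92.35933239836521
95 [np.float64(90.75301525395166), np.float64(8.187232003959696)] 91.02257839505528
100 [np.float64(89.60564586508478), np.float64(6.9401293731139155)] 90.40559590478338
105 [np.float64(88.45827647621796), np.float64(5.693026742268124)] 90.07700415279704
110 [np.float64(87.31090708735108), np.float64(4.445924111422343)] 90.03996055316803
pos [491.6 -82.6  22.8] psi 1.795 F [-0.   0.4 -0.2] gap 0.9 t 12.95 j6 -2.03
dx -20.0 dy -15.2 dz 0.0 spin 0
```

```bash
python3 -m jog '[{"grip":0,"dx":0,"dy":-3,"dz":0,"spin":0},{"grip":0,"dx":0,"dy":-9,"dz":0,"spin":0},{"grip":0,"dx":0,"dy":-15.2,"dz":0,"spin":0},{"grip":2.6,"dx":-6,"dy":-15.2,"dz":0,"spin":0},{"grip":2.6,"dx":-12,"dy":-15.2,"dz":0,"spin":0},{"grip":2.6,"dx":-18,"dy":-15.2,"dz":0,"spin":0},{"grip":2.6,"dx":-20,"dy":-15.2,"dz":0,"spin":0},{"grip":2.6,"dx":-20,"dy":-15.2,"dz":0,"spin":0},{"grip":2.6,"dx":-20,"dy":-15.2,"dz":0,"spin":0}]'
python3 - <<'E'
from h import *
import pickle
S,Wc=[cam(n) for n in('scene','wrist')]
pickle.dump((S,Wc),open('c2.pkl','wb'))
W=Wc['color'][:,:,::-1].copy()
for q in ([0,0,118],[-64,0,110.5],[0,58,88],[0,-58,88]):
    cv2.circle(W,tuple(int(v) for v in proj(Wc,pf(q))[0]),2,(0,0,255),-1)
# dark sleeve centroid, excluding gripper
for n,c,(x0,x1,y0,y1) in (('S',S,(310,360,245,290)),('W',Wc,(250,330,180,250))):
    m=(c['color'].max(2)<50).astype(np.uint8); m2=np.zeros_like(m); m2[y0:y1,x0:x1]=m[y0:y1,x0:x1]
    k,l,st,ce=cv2.connectedComponentsWithStats(m2); print(n,[(st[i].tolist(),ce[i].round(1)) for i in range(1,k) if st[i,4]>15])
im=np.zeros((420,800,3),np.uint8)
im[:,:440]=W[:,150:]if 0 else W[:,120:560]
im[:360,440:]=cv2.resize(S['color'][190:310,240:360,::-1],(360,360),interpolation=cv2.INTER_CUBIC)
cv2.imwrite('pics/k.png',im); go()
E
```

```text
clock: 14.08
eef_pos: [536.1, -276.6, 175.3]
eef_rot: [-1.571, -0.0, 1.796]
wrist_force: [0.3, -0.4, 0.7]
finger_gap: 26.2
S [([327, 261, 9, 11, 48], array([330.9, 265.7]))]
W []
pos [ 536.3 -276.4  175.7] psi 1.796 F [0.7 0.5 0.1] gap 25.9 t 14.18 j6 -2.33
```

View pics/k.png

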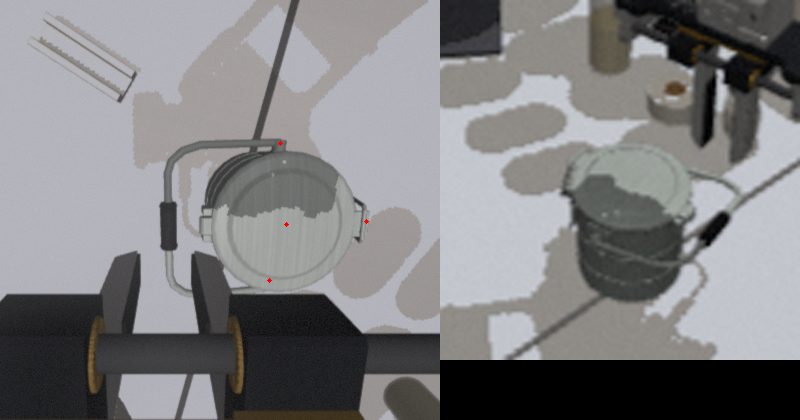

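```bash
python3 - <<'E'
from h import *
import pickle
S,Wc=pickle.load(open('c2.pkl','rb'))
o=np.array([PX,PY,0]);c,s=np.cos(PW),np.sin(PW);M=np.array([[c,s,0],[-s,c,0],[0,0,1]])
for uvW in ((288,225.5),): print('tri',M@(tri([(S,(330.9,265.7)),(Wc,uvW)])-o))
for n,uv,z in (('sleeve',(288,225.5),103),('lid',(404.5,221),118),('bar bot',(290,285),100),('bar top',(288,155),100)): print(n,(M@(atz(Wc,uv,z)-o)).round(1))
go((pf([89,-30,60]),1.792))
E
```

```text
tri [ 88.03956088   4.44693933 104.84465199]
sleeve [ 88.6   5.4 103. ]
lid [  1.5  -2.4 118. ]
bar bot [ 86.6  57.4 100. ]
bar top [ 88.9 -49.6 100. ]
pos [ 536.3 -276.4  175.7] psi 1.796 F [0.7 0.5 0.1] gap 25.9 t 14.18 j6 -2.33
dx 0.2 dy 11.6 dz 3.0 spin 0
```

```bash
sed -i 's/^PX,PY,PW=.*/PX,PY,PW=516.,-188.,-1.32/' h.py; python3 -m jog '[{"grip":3,"dx":0.2,"dy":0,"dz":2.6,"spin":-1.5},{"grip":3,"dx":0.2,"dy":5,"dz":2.6,"spin":-1.5},{"grip":3,"dx":0.2,"dy":9,"dz":2.6,"spin":-1.5},{"grip":3,"dx":0.2,"dy":11.6,"dz":2.6,"spin":-1.5},{"grip":3,"dx":0.2,"dy":11.6,"dz":2.6,"spin":-1.5},{"grip":0,"dx":0.2,"dy":11.6,"dz":2.6,"spin":-1.5},{"grip":0,"dx":0.2,"dy":11.6,"dz":2.6,"spin":-1.5},{"grip":0,"dx":0.2,"dy":11.6,"dz":2.6,"spin":-1.5},{"grip":0,"dx":0.2,"dy":11.6,"dz":2.6,"spin":-1.5},{"grip":0,"dx":0.2,"dy":11.6,"dz":2.6,"spin":-1.5}]' 6
python3 -c "
from h import *
go()"
```

```text
clock: 15.42
eef_pos: [510.6, -281.5, 59.6]
eef_rot: [-1.571, 0.0, 1.821]
wrist_force: [1.1, 1.4, 0.2]
finger_gap: 5.5
pos [ 510.6 -281.5   59.6] psi 1.821 F [1.1 1.4 0.2] gap 5.5 t 15.43 j6 -2.39
```

```bash
python3 -m jog '[{"grip":0,"dx":0.2,"dy":-0.8,"dz":0,"spin":0},{"grip":0,"dx":0.4,"dy":-1.57,"dz":0,"spin":0},{"grip":0,"dx":0.67,"dy":-2.2,"dz":0,"spin":0},{"grip":0,"dx":0.97,"dy":-2.79,"dz":0,"spin":0},{"grip":0,"dx":1.32,"dy":-3.38,"dz":0,"spin":0},{"grip":0,"dx":1.71,"dy":-3.92,"dz":0,"spin":0},{"grip":0,"dx":2.15,"dy":-4.45,"dz":0,"spin":0},{"grip":0,"dx":2.6,"dy":-4.93,"dz":0,"spin":0},{"grip":0,"dx":3.1,"dy":-5.4,"dz":0,"spin":0},{"grip":0,"dx":3.63,"dy":-5.8,"dz":0,"spin":0},{"grip":0,"dx":4.2,"dy":-6.18,"dz":0,"spin":0},{"grip":0,"dx":4.78,"dy":-6.5,"dz":0,"spin":0},{"grip":0,"dx":5.4,"dy":-6.8,"dz":0,"spin":0},{"grip":0,"dx":6.03,"dy":-7.02,"dz":0,"spin":0}]'
python3 -m jog '[{"grip":0,"dx":0.65,"dy":-0.2,"dz":0,"spin":0},{"grip":0,"dx":1.31,"dy":-0.33,"dz":0,"spin":0},{"grip":0,"dx":2.2,"dy":-0.44,"dz":0,"spin":0},{"grip":0,"dx":2.84,"dy":-0.46,"dz":0,"spin":0},{"grip":0,"dx":2.84,"dy":-0.46,"dz":0,"spin":0}]'
```

```text
clock: 17.18
eef_pos: [495.4, -222.4, 129.7]
eef_rot: [-1.571, -0.0, 1.821]
wrist_force: [1.5, -1.3, 0.1]
finger_gap: 5.4
clock: 17.8
eef_pos: [488.3, -195.0, 134.3]
eef_rot: [-1.571, -0.0, 1.822]
wrist_force: [0.4, 1.1, -0.0]
finger_gap: 5.4
```

```bash
python3 -m jog '[{"grip":4,"dx":0,"dy":0,"dz":0,"spin":0},{"grip":4,"dx":0,"dy":0,"dz":0,"spin":0},{"grip":4,"dx":0,"dy":-4,"dz":0,"spin":0},{"grip":4,"dx":0,"dy":-9,"dz":0,"spin":0},{"grip":4,"dx":0,"dy":-9,"dz":-3,"spin":0},{"grip":4,"dx":0,"dy":-9,"dz":-3,"spin":0},{"grip":4,"dx":0,"dy":-9,"dz":-3,"spin":0}]'
python3 - <<'E'
from h import *
import pickle
S,Wc=[cam(n) for n in('scene','wrist')]
pickle.dump((S,Wc),open('c3.pkl','wb'))
W=Wc['color'][:,:,::-1].copy()
for q in ([0,0,178],):
    print(proj(Wc,pf(q)),proj(S,pf(q)))
    cv2.circle(W,tuple(int(v) for v in proj(Wc,pf(q))[0]),2,(0,0,255),-1)
im=np.zeros((420,800,3),np.uint8)
im[:,:400]=W[:,130:530]
im[:400,400:]=cv2.resize(S['color'][190:310,240:360,::-1],(400,400),interpolation=cv2.INTER_CUBIC)
cv2.imwrite('pics/m.png',im); go()
E
```

```text
clock: 18.68
eef_pos: [516.9, -188.1, 223.6]
eef_rot: [-1.57, -0.001, 1.821]
wrist_force: [-0.5, 0.3, 0.9]
finger_gap: 40.0
[[285.8811158  227.12939239]] [[303.52321287 232.87117818]]
pos [ 516.9 -188.2  223.9] psi 1.821 F [-1.  -0.6 -0. ] gap 40.0 t 18.77 j6 -2.24
```

View pics/m.png

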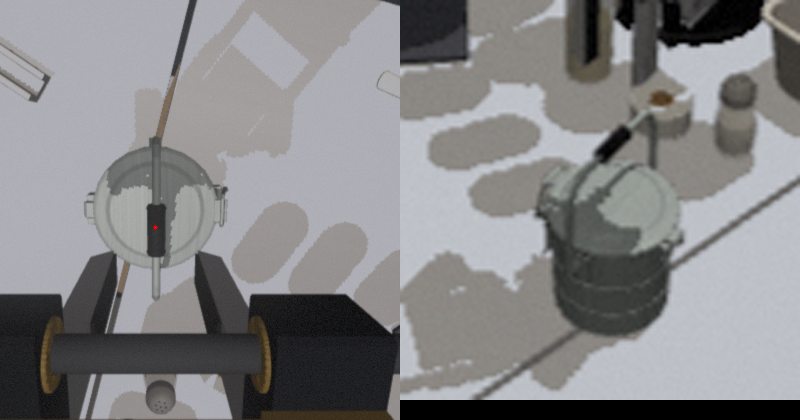

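```bash
python3 -m jog '[{"grip":4,"dx":0,"dy":4,"dz":-0.2,"spin":0},{"grip":4,"dx":0,"dy":8,"dz":-0.2,"spin":0},{"grip":4,"dx":0,"dy":8.9,"dz":-0.2,"spin":0},{"grip":4,"dx":0,"dy":8.9,"dz":-0.2,"spin":0},{"grip":0,"dx":0,"dy":8.9,"dz":-0.2,"spin":0},{"grip":0,"dx":0,"dy":8.9,"dz":-0.2,"spin":0},{"grip":0,"dx":0,"dy":8.9,"dz":-0.2,"spin":0},{"grip":0,"dx":0,"dy":8.9,"dz":-0.2,"spin":0},{"grip":0,"dx":0,"dy":8.9,"dz":-0.2,"spin":0}]' 30
python3 -m jog '[{"grip":0,"dx":0,"dy":-0.3,"dz":0,"spin":0},{"grip":0,"dx":0,"dy":-0.8,"dz":0,"spin":0},{"grip":0,"dx":0,"dy":-1.6,"dz":0,"spin":0},{"grip":0,"dx":0,"dy":-2.4,"dz":0,"spin":0},{"grip":0,"dx":0,"dy":-2.8,"dz":0,"spin":0},{"grip":0,"dx":0,"dy":-3,"dz":0,"spin":0},{"grip":0,"dx":0,"dy":-3,"dz":0,"spin":0}]'
python3 - <<'E'
from h import *
import pickle
S,Wc=[cam(n) for n in('scene','wrist')]
pickle.dump((S,Wc),open('c4.pkl','wb')); go()
E
```

```text
clock: 19.9
eef_pos: [519.7, -187.6, 135.8]
eef_rot: [-1.572, 0.001, 1.821]
wrist_force: [-0.4, 1.0, 5.7]
finger_gap: 12.0
clock: 20.78
eef_pos: [519.4, -187.5, 165.2]
eef_rot: [-1.571, -0.0, 1.821]
wrist_force: [0.2, 0.2, -8.3]
finger_gap: 12.1
pos [ 519.3 -187.5  165. ] psi 1.821 F [ 0.   0.1 -7.4] gap 11.8 t 20.88 j6 -2.23
```

```bash
python3 -c "
from h import *
go(([465,111,205],0.927))"
```

```text
pos [ 519.3 -187.5  165. ] psi 1.821 F [ 0.   0.1 -7.4] gap 11.8 t 20.88 j6 -2.23
dx 30.3 dy -4.0 dz -2.1 spin 51
```

```bash
python3 -m jog '[{"grip":0,"dx":0,"dy":-1,"dz":0,"spin":0},{"grip":0,"dx":0.5,"dy":-2.2,"dz":0,"spin":1},{"grip":0,"dx":1.3,"dy":-3.2,"dz":-0.1,"spin":3},{"grip":0,"dx":2.5,"dy":-4,"dz":-0.2,"spin":6},{"grip":0,"dx":4,"dy":-4,"dz":-0.3,"spin":9},{"grip":0,"dx":6,"dy":-4,"dz":-0.4,"spin":12},{"grip":0,"dx":8.2,"dy":-4,"dz":-0.6,"spin":16},{"grip":0,"dx":10.5,"dy":-4,"dz":-0.7,"spin":20},{"grip":0,"dx":13,"dy":-4,"dz":-0.9,"spin":24},{"grip":0,"dx":15.5,"dy":-4,"dz":-1.1,"spin":28},{"grip":0,"dx":18,"dy":-4,"dz":-1.2,"spin":32},{"grip":0,"dx":20.4,"dy":-4,"dz":-1.4,"spin":36},{"grip":0,"dx":22.7,"dy":-4,"dz":-1.6,"spin":40},{"grip":0,"dx":24.8,"dy":-4,"dz":-1.7,"spin":43},{"grip":0,"dx":26.6,"dy":-4,"dz":-1.9,"spin":46},{"grip":0,"dx":28.2,"dy":-4,"dz":-2,"spin":48.5},{"grip":0,"dx":29.4,"dy":-4,"dz":-2.1,"spin":50.5},{"grip":0,"dx":30.1,"dy":-4,"dz":-2.1,"spin":51.2},{"grip":0,"dx":30.3,"dy":-4,"dz":-2.1,"spin":51.2},{"grip":0,"dx":30.3,"dy":-4,"dz":-2.1,"spin":51.2}]'
python3 - <<'E'
from h import *
import pickle
go()
cs={n:cam(n,n+'5.png') for n in('scene','top','wrist')}
pickle.dump(cs,open('c5.pkl','wb'))
ST=(587.7,275.3,0.927)
for n in cs:
    c=cs[n]; print(n,proj(c,[pf([-65,30,228],ST),pf([-65,-30,228],ST),pf([20,30,211],ST),pf([20,-30,211],ST)]).round(1).tolist())
c=cs['wrist'];
# profile across prongs (stand y from -60..60) at several x, z=211
g=cv2.GaussianBlur(cv2.cvtColor(c['color'],cv2.COLOR_RGB2GRAY),(3,3),0).astype(np.float32)
for x in (-50,-30,-10,10,30):
    ys=np.arange(-48,49,3); u=proj(c,[pf([x,y,212],ST) for y in ys]).astype(np.float32)
    print(x,cv2.remap(g,u[:,:1],u[:,1:],1).ravel().astype(int).tolist())
E
```

```text
clock: 23.38
eef_pos: [464.7, 111.0, 205.4]
eef_rot: [-1.571, -0.0, 0.928]
wrist_force: [0.8, 0.7, -8.7]
finger_gap: 11.8
pos [464.7 111.  205.4] psi 0.928 F [ 0.8  0.7 -8.7] gap 11.8 t 23.38 j6 -0.77
scene [[217.0, 152.3], [235.5, 151.5], [219.6, 143.8], [237.1, 143.1]]
top [[154.0, 213.3], [170.3, 193.0], [128.3, 193.4], [144.4, 173.7]]
wrist [[554.4, 206.1], [535.6, 311.3], [683.4, 200.1], [657.8, 297.9]]
-50 [206, 98, 30, 28, 24, 24, 90, 80, 20, 15, 19, 15, 16, 162, 172, 172, 173, 173, 200, 207, 208, 208, 207, 144, 32, 1, 0, 0, 0, 0, 0, 0, 0]
-30 [0, 0, 0, 0, 0, 0, 0, 0, 0, 0, 0, 0, 0, 0, 0, 0, 0, 0, 0, 0, 0, 0, 0, 0, 0, 0, 0, 0, 0, 0, 0, 0, 0]
-10 [0, 0, 0, 0, 0, 0, 0, 0, 0, 0, 0, 0, 0, 0, 0, 0, 0, 0, 0, 0, 0, 0, 0, 0, 0, 0, 0, 0, 0, 0, 0, 0, 0]
10 [0, 0, 0, 0, 0, 0, 0, 0, 0, 0, 0, 0, 0, 0, 0, 0, 0, 0, 0, 0, 0, 0, 0, 0, 0, 0, 0, 0, 0, 0, 0, 0, 0]
30 [0, 0, 0, 0, 0, 0, 0, 0, 0, 0, 0, 0, 0, 0, 0, 0, 0, 0, 0, 0, 0, 0, 0, 0, 0, 0, 0, 0, 0, 0, 0, 0, 0]
```

```bash
python3 - <<'E'
from h import *
import pickle
c0=pickle.load(open('c0.pkl','rb'));ST=(587.7,275.3,0.927)
for n in('top','scene'):
    c=c0[n];g=cv2.cvtColor(c['color'],cv2.COLOR_RGB2GRAY).astype(np.float32)
    for x in (-50,-35,-20,0,20,40):
        ys=np.arange(-46,47,4); u=proj(c,[pf([x,y,213],ST) for y in ys]).astype(np.float32)
        print(n,x,cv2.remap(g,u[:,:1],u[:,1:],1).ravel().astype(int).tolist())
    for y in(-30,30):
        xs=np.arange(-90,-29,4); u=proj(c,[pf([x,y,226],ST) for x in xs]).astype(np.float32)
        print(n,'along',y,cv2.remap(g,u[:,:1],u[:,1:],1).ravel().astype(int).tolist())
E
```

```text
top -50 [47, 47, 47, 49, 68, 74, 48, 46, 47, 46, 47, 46, 46, 46, 47, 45, 46, 49, 57, 113, 108, 53, 47, 48]
top -35 [47, 47, 48, 52, 82, 89, 53, 47, 48, 47, 47, 46, 49, 47, 48, 50, 50, 50, 60, 129, 125, 59, 51, 59]
top -20 [46, 46, 47, 47, 80, 91, 56, 48, 51, 64, 75, 106, 122, 131, 116, 74, 67, 50, 55, 130, 133, 62, 48, 48]
top 0 [53, 63, 68, 72, 82, 93, 74, 75, 80, 107, 115, 74, 47, 45, 97, 112, 94, 74, 74, 119, 136, 82, 75, 74]
top 20 [171, 173, 172, 166, 111, 99, 147, 172, 174, 172, 158, 76, 43, 45, 102, 167, 173, 173, 170, 141, 145, 151, 172, 172]
top 40 [173, 173, 174, 165, 115, 101, 146, 172, 173, 172, 157, 74, 44, 44, 90, 164, 172, 172, 169, 146, 146, 152, 171, 172]
top along -30 [46, 46, 45, 45, 47, 43, 24, 18, 30, 68, 79, 79, 77, 76, 78, 77]
top along 30 [48, 47, 47, 49, 47, 37, 22, 22, 65, 118, 133, 134, 131, 133, 132, 131]
scene -50 [143, 165, 178, 152, 45, 46, 123, 110, 60, 57, 59, 83, 120, 130, 130, 129, 127, 130, 119, 56, 27, 91, 165, 158]
scene -35 [45, 126, 178, 158, 64, 33, 108, 154, 97, 58, 56, 66, 113, 140, 138, 133, 144, 157, 155, 107, 50, 51, 138, 163]
scene -20 [166, 168, 150, 121, 92, 89, 138, 171, 128, 66, 57, 57, 123, 177, 152, 94, 74, 79, 81, 115, 125, 85, 71, 86]
scene 0 [126, 139, 141, 139, 107, 89, 128, 130, 114, 91, 56, 57, 74, 132, 139, 63, 66, 72, 76, 106, 135, 108, 82, 75]
scene 20 [75, 96, 107, 117, 103, 77, 92, 100, 98, 77, 49, 57, 58, 95, 138, 82, 77, 81, 83, 105, 132, 118, 80, 79]
scene 40 [76, 91, 94, 98, 93, 79, 92, 103, 98, 92, 76, 61, 56, 63, 114, 94, 39, 32, 25, 80, 129, 119, 61, 30]
scene along -30 [173, 155, 123, 74, 46, 28, 14, 15, 25, 49, 66, 77, 76, 75, 76, 76]
scene along 30 [171, 154, 111, 56, 33, 15, 3, 26, 52, 85, 109, 126, 129, 130, 130, 133]
```

```bash
python3 -c "
from h import *
go(([561.5,244.4,205],0.927))"
```

```text
pos [464.8 110.9 205.3] psi 0.927 F [ 0.2  0.  -7.5] gap 12.0 t 23.52 j6 -0.77
dx 16.5 dy 0.0 dz 0.3 spin 0
```

```bash
python3 -m jog '[{"grip":0,"dx":0.4,"dy":0,"dz":0.3,"spin":0},{"grip":0,"dx":1.2,"dy":0,"dz":0.3,"spin":0},{"grip":0,"dx":2.2,"dy":0,"dz":0.3,"spin":0},{"grip":0,"dx":3.4,"dy":0,"dz":0.3,"spin":0},{"grip":0,"dx":4.6,"dy":0,"dz":0.3,"spin":0},{"grip":0,"dx":5.8,"dy":0,"dz":0.3,"spin":0},{"grip":0,"dx":7,"dy":0,"dz":0.3,"spin":0},{"grip":0,"dx":8.2,"dy":0,"dz":0.3,"spin":0},{"grip":0,"dx":9.4,"dy":0,"dz":0.3,"spin":0},{"grip":0,"dx":10.6,"dy":0,"dz":0.3,"spin":0},{"grip":0,"dx":11.8,"dy":0,"dz":0.3,"spin":0},{"grip":0,"dx":13,"dy":0,"dz":0.3,"spin":0},{"grip":0,"dx":14.2,"dy":0,"dz":0.3,"spin":0},{"grip":0,"dx":15.2,"dy":0,"dz":0.3,"spin":0},{"grip":0,"dx":16,"dy":0,"dz":0.3,"spin":0},{"grip":0,"dx":16.4,"dy":0,"dz":0.3,"spin":0},{"grip":0,"dx":16.5,"dy":0,"dz":0.3,"spin":0},{"grip":0,"dx":16.5,"dy":0,"dz":0.3,"spin":0}]'
python3 - <<'E'
from h import *
import pickle
c=cam('wrist','w6.png');s=cam('scene','s6.png');pickle.dump((c,s),open('c6.pkl','wb'))
ST=(586.6,278.0,0.927)
g=cv2.cvtColor(c['color'],cv2.COLOR_RGB2GRAY).astype(np.float32)
print(proj(c,[pf([x,y,211],ST) for x in(-60,20) for y in(-30,30)]).round(0).tolist())
for x in (-20,-10,0,10,20,30):
    ys=np.arange(-46,47,4); u=proj(c,[pf([x,y,212],ST) for y in ys]).astype(np.float32)
    print(x,cv2.remap(g,u[:,:1],u[:,1:],1).ravel().astype(int).tolist())
go()
E
```

```text
clock: 25.78
eef_pos: [561.2, 244.9, 205.3]
eef_rot: [-1.571, 0.0, 0.928]
wrist_force: [0.5, 0.5, -8.3]
finger_gap: 12.1
[[254.0, 299.0], [252.0, 201.0], [387.0, 299.0], [394.0, 201.0]]
-20 [78, 63, 33, 32, 37, 57, 89, 90, 90, 87, 88, 127, 134, 133, 133, 133, 134, 135, 125, 126, 136, 136, 130, 177]
-10 [32, 33, 35, 33, 37, 89, 131, 136, 133, 116, 132, 132, 134, 133, 134, 134, 135, 137, 190, 164, 133, 139, 142, 149]
0 [32, 30, 33, 32, 33, 106, 185, 185, 76, 126, 136, 133, 134, 134, 134, 135, 134, 133, 188, 165, 129, 80, 76, 76]
10 [30, 29, 32, 33, 33, 106, 184, 185, 71, 72, 72, 75, 100, 105, 107, 105, 108, 100, 191, 160, 64, 106, 137, 73]
20 [27, 31, 32, 35, 33, 34, 28, 62, 72, 75, 74, 76, 93, 107, 107, 107, 107, 69, 124, 127, 82, 208, 145, 105]
30 [30, 31, 27, 27, 27, 28, 27, 26, 28, 182, 186, 186, 186, 219, 219, 78, 66, 66, 125, 126, 220, 220, 219, 220]
pos [561.2 244.8 205.3] psi 0.927 F [ 0.  -0.4 -7.2] gap 11.7 t 25.88 j6 -0.58
```

```bash
python3 -m jog '[{"grip":0,"dx":0,"dy":0.4,"dz":-0.1,"spin":0},{"grip":0,"dx":0,"dy":1,"dz":-0.2,"spin":0},{"grip":0,"dx":0,"dy":1.6,"dz":-0.2,"spin":0},{"grip":0,"dx":0,"dy":2.1,"dz":-0.2,"spin":0},{"grip":0,"dx":0,"dy":2.4,"dz":-0.2,"spin":0},{"grip":0,"dx":0,"dy":2.5,"dz":-0.2,"spin":0}]'|egrep 'pos|force'
for i in 1 2 3; do python3 -m jog '[{"grip":0,"dx":0,"dy":0.1,"dz":0,"spin":0},{"grip":0,"dx":0,"dy":0.2,"dz":0,"spin":0}]'|egrep 'pos|force'; done
```

```text
eef_pos: [562.8, 243.9, 180.1]
wrist_force: [0.2, 0.1, -8.3]
eef_pos: [562.9, 243.9, 178.4]
wrist_force: [0.4, 0.1, -9.1]
eef_pos: [562.9, 243.8, 176.2]
wrist_force: [-0.4, 0.4, -7.4]
eef_pos: [563.1, 243.9, 175.3]
wrist_force: [-4.5, -1.8, 6.3]
```

```bash
python3 -m jog '[{"grip":0.0,"dx":0,"dy":-0.05,"dz":0,"spin":0},{"grip":1.6,"dx":0,"dy":-0.05,"dz":0,"spin":0},{"grip":2.4,"dx":0,"dy":-0.05,"dz":0,"spin":0},{"grip":3,"dx":0,"dy":-0.05,"dz":0,"spin":0},{"grip":3,"dx":0,"dy":-0.05,"dz":0,"spin":0},{"grip":3,"dx":0,"dy":-0.05,"dz":0,"spin":0}]'
python3 - <<'E'
from h import *
s=cam('scene','s7.png');cam('top','t7.png');cam('wrist','w7.png')
go(([540,215,300],0.927))
E
```

```text
clock: 28.12
eef_pos: [562.9, 243.8, 174.7]
eef_rot: [-1.571, -0.0, 0.928]
wrist_force: [-0.2, 1.5, -1.0]
finger_gap: 30.2
pos [562.9 243.9 174.8] psi 0.928 F [ 0.4 -0.6 -0.1] gap 29.9 t 28.27 j6 -0.58
dx -3.7 dy -12.5 dz 0.1 spin 0
```

```bash
python3 -m jog '[{"grip":3,"dx":0,"dy":-1.5,"dz":0,"spin":0},{"grip":3,"dx":0,"dy":-4,"dz":0,"spin":0},{"grip":3,"dx":0,"dy":-8,"dz":0,"spin":0},{"grip":3,"dx":0,"dy":-13,"dz":0,"spin":0},{"grip":3,"dx":-6,"dy":-13,"dz":0,"spin":0},{"grip":3,"dx":-12,"dy":-13,"dz":0,"spin":0},{"grip":3,"dx":-18,"dy":-13,"dz":0,"spin":0},{"grip":3,"dx":-20,"dy":-13,"dz":0,"spin":0},{"grip":3,"dx":-20,"dy":-13,"dz":0,"spin":0},{"grip":3,"dx":-20,"dy":-13,"dz":0,"spin":0}]'
cat > chk.py <<'E'
from h import *
import pickle,sys
c0=pickle.load(open('c0.pkl','rb'))
cs={n:cam(n,n+sys.argv[1]+'.png') for n in('scene','top','wrist')}; pickle.dump(cs,open('c8.pkl','wb'))
S=cs['scene'];ST=(586.9,276.5,0.927)
print('bar pts S',proj(S,[pf([-45,y,218],ST) for y in(-41,-19,0,19,41)]).round(1).tolist())
for n in('scene','top','wrist'):
    c=cs[n];g=cv2.cvtColor(c['color'],cv2.COLOR_RGB2GRAY).astype(np.float32)
    for z,x in((218,-45),(218,-40),(218,-35)):
        ys=np.arange(-48,49,4);u=proj(c,[pf([x,y,z],ST) for y in ys]).astype(np.float32)
        print(n,x,cv2.remap(g,u[:,:1],u[:,1:],1).ravel().astype(int).tolist())
# dark blobs near the seat in scene, and bystander change outside arm
c=S['color'];m=np.zeros((420,560),np.uint8);m[130:185,195:260]=(c.max(2)<45)[130:185,195:260]
k,l,st,ce=cv2.connectedComponentsWithStats(m);print([(st[i].tolist(),ce[i].round(1).tolist()) for i in range(1,k) if st[i,4]>6])
a,b=c0['scene']['color'].astype(int),c.astype(int)
for nm,P in dict(ticket=(422,-375,15),roll=(708,-53,14),salt=(723,-123,45),squeeze=(686,51,90),sauce=(736,278,80),spoon=(370,217,5)).items():
    u,v=proj(S,P)[0].astype(int);print(nm,np.abs(a-b)[v-8:v+9,u-8:u+9].mean().round(1))
go()
E
python3 chk.py 8
```

```text
clock: 29.52
eef_pos: [443.5, 84.5, 304.9]
eef_rot: [-1.571, -0.0, 0.928]
wrist_force: [-0.3, -0.3, 0.4]
finger_gap: 29.8
bar pts S [[239.0, 150.8], [232.3, 151.1], [226.5, 151.3], [220.8, 151.6], [214.1, 151.9]]
scene -45 [80, 96, 91, 81, 45, 25, 53, 71, 39, 11, 10, 5, 7, 9, 10, 9, 12, 29, 55, 68, 69, 69, 70, 74, 84]
scene -40 [117, 137, 127, 112, 71, 59, 96, 107, 51, 14, 12, 10, 15, 22, 22, 20, 21, 26, 50, 67, 69, 68, 68, 79, 82]
scene -35 [166, 169, 157, 138, 90, 86, 134, 145, 81, 23, 19, 20, 35, 49, 47, 43, 42, 43, 50, 66, 69, 69, 69, 73, 68]
top -45 [61, 81, 87, 82, 83, 93, 90, 93, 63, 35, 32, 31, 31, 31, 46, 59, 63, 67, 70, 74, 77, 77, 79, 72, 90]
top -40 [78, 86, 92, 98, 102, 98, 98, 98, 62, 9, 14, 15, 11, 16, 23, 45, 57, 62, 68, 72, 79, 86, 113, 133, 132]
top -35 [49, 54, 77, 93, 92, 97, 93, 97, 70, 39, 40, 37, 43, 40, 41, 45, 56, 64, 80, 111, 124, 102, 105, 104, 87]
wrist -45 [57, 33, 16, 16, 87, 111, 133, 159, 24, 17, 15, 19, 15, 14, 10, 21, 15, 21, 115, 134, 137, 112, 113, 112, 182]
wrist -40 [105, 100, 99, 99, 99, 97, 98, 95, 25, 21, 26, 22, 23, 25, 20, 28, 24, 57, 139, 138, 138, 138, 137, 137, 154]
wrist -35 [20, 12, 10, 22, 89, 110, 126, 149, 23, 22, 21, 24, 22, 23, 26, 34, 32, 52, 109, 150, 147, 189, 189, 191, 194]
[([243, 130, 17, 7, 30], [251.1, 133.7]), ([254, 130, 6, 2, 9], [257.0, 130.3]), ([218, 133, 3, 15, 25], [219.2, 139.5]), ([242, 142, 5, 14, 26], [244.2, 148.3]), ([220, 149, 12, 5, 39], [226.4, 151.1]), ([243, 148, 17, 37, 133], [255.3, 171.5]), ([241, 173, 4, 7, 13], [242.6, 176.2])]
ticket 2.3
roll 2.3
salt 4.3
squeeze 6.2
sauce 2.8
spoon 13.4
pos [443.3  84.5 304.4] psi 0.929 F [0.9 0.5 0.2] gap 29.8 t 29.68 j6 -0.82
```

```bash
python3 -m jog '[{"grip":3,"dx":-5,"dy":0,"dz":-2,"spin":0},{"grip":3,"dx":-10,"dy":0,"dz":-5,"spin":0},{"grip":3,"dx":-15,"dy":0,"dz":-8,"spin":0},{"grip":3,"dx":-20,"dy":0,"dz":-10,"spin":0},{"grip":3,"dx":-20,"dy":0,"dz":-10,"spin":0},{"grip":3,"dx":-20,"dy":0,"dz":-10,"spin":0},{"grip":3,"dx":-20,"dy":0,"dz":-10,"spin":0}]'|head -2
cp c8.pkl c8a.pkl; python3 chk.py 9 | tail -9
python3 - <<'E'
from h import *
import pickle
a=pickle.load(open('c8a.pkl','rb'));b=pickle.load(open('c8.pkl','rb'));c0=pickle.load(open('c0.pkl','rb'))
d=np.abs(a['scene']['color'].astype(int)-b['scene']['color'])[120:230,195:265];print('pail change',d.mean(),d.max())
c=b['scene'];ST=(586.9,276.5,0.927);g=cv2.cvtColor(c['color'],cv2.COLOR_RGB2GRAY).astype(np.float32)
R=cv2.Rodrigues(c['rvec'])[0];r=R[0].copy();r[2]=0;r/=np.linalg.norm(r)
P0=pf([-45,0,0],ST)
for z in(55,75,95,115,135): # profile across the pail's silhouette
    t=np.arange(-68,69,4);u=proj(c,[P0+r*k+[0,0,z] for k in t]).astype(np.float32);print(z,cv2.remap(g,u[:,:1],u[:,1:],1).ravel().astype(int).tolist())
t0,t1=c0['top']['color'].astype(int),b['top']['color'].astype(int)
for nm,P in dict(ticket=(422,-375,15),roll=(708,-53,14),salt=(723,-123,45),squeeze=(686,51,90),sauce=(736,278,80),spoon=(370,217,5)).items():
    u,v=proj(b['top'],P)[0].astype(int);print(nm,np.abs(t0-t1)[v-8:v+9,u-8:u+9].mean().round(1))
E
```

```text
clock: 30.55
eef_pos: [403.5, -135.1, 304.7]
wrist -35 [0, 0, 0, 0, 0, 0, 0, 0, 0, 0, 0, 0, 0, 0, 0, 0, 0, 0, 0, 0, 0, 0, 0, 0, 0]
[([236, 141, 2, 6, 10], [236.4, 143.5]), ([221, 149, 11, 5, 34], [227.1, 151.1]), ([232, 150, 28, 18, 452], [245.9, 158.7]), ([236, 172, 3, 3, 7], [237.0, 173.3]), ([258, 178, 2, 7, 9], [258.3, 180.7]), ([243, 182, 5, 3, 10], [245.3, 183.4])]
ticket 6.7
roll 6.1
salt 8.0
squeeze 8.8
sauce 27.8
spoon 7.9
pos [ 403.3 -135.4  304.8] psi 0.929 F [-0.   0.   0.9] gap 29.9 t 30.7 j6 -1.34
pail change 21.316883116883115 186
55 [54, 59, 48, 42, 51, 56, 54, 55, 58, 60, 60, 60, 61, 60, 62, 61, 60, 61, 60, 61, 63, 63, 63, 63, 61, 67, 83, 67, 41, 33, 35, 35, 58, 71, 72]
75 [36, 36, 36, 39, 45, 50, 56, 61, 59, 64, 68, 68, 69, 73, 75, 74, 69, 69, 83, 73, 73, 79, 76, 70, 65, 58, 53, 54, 45, 38, 34, 31, 54, 74, 73]
95 [114, 110, 97, 79, 58, 51, 55, 54, 57, 57, 61, 60, 60, 58, 63, 60, 60, 54, 56, 58, 60, 59, 53, 56, 61, 62, 59, 63, 57, 52, 55, 52, 60, 69, 71]
115 [184, 175, 138, 68, 46, 50, 52, 54, 59, 65, 73, 92, 100, 121, 144, 150, 136, 120, 96, 54, 71, 74, 73, 66, 66, 74, 74, 72, 73, 74, 74, 73, 73, 74, 74]
135 [92, 82, 97, 83, 100, 113, 137, 145, 142, 141, 140, 143, 144, 146, 147, 149, 149, 152, 155, 145, 105, 76, 67, 50, 41, 52, 68, 70, 72, 72, 74, 72, 72, 72, 73]
ticket 5.2
roll 4.5
salt 4.1
squeeze 8.8
sauce 3.8
spoon 5.3
```

```bash
python3 -c "
from h import *
ticket.sign_off(); go()"
```

```text
the job is handed in; nothing more can be done
the job is handed in; nothing more can be done
```

I shut the lid, snapped the clasp down and swung the bail up, where it stood upright on its own. I then lifted the pail by its grip sleeve, hung it across both prongs, let go and backed off. The job is handed in at about 31 s on the clock, with the robot touching nothing.

**Checks that agreed**
- **Hanging:** the weight left the gripper at 218 mm, the seat height. The sleeve lies within 1–2 px of the seat and between the prongs. It was still there about 1 s after I let go.
- **Upright:** the pail's one clear side looks vertical in the scene picture. I judged this from brightness profiles, having used all 12 picture views before hanging it.
- **Other things on the table:** the final top view shows no sign that any of them moved. The scene view showed a large change at the sauce bottle, where I believe the gripper stands in front of it.

**What went wrong or disagreed**
- **Fingertips:** they sit about 25–30 mm higher than the stated 8 mm overhang implies. My first pass at the lid missed without touching anything, and I corrected for the offset after that.
- **Lid press:** the last step pressing the lid shut peaked at about 44 N vertically at the wrist. The lid was under the fingertips, and the pail did not move in the pictures.
- **Prong position:** my estimates differed by about 2–3 mm between cameras. I used a value between them, well within the room for the sleeve.

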